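# Lock the angle plate to the slotted bed and clip the connector plate to its fence

### The arm

A 7-joint arm with a two-finger parallel gripper is mounted at the origin on the work surface. World frame = base frame: x ahead of the robot, y to its left, z up, the work surface at z = 0. Lengths are in m, angles in rad, forces in N, time in s.
With the tool pointing down it reaches from about 0.425 to 0.825 m from the base axis. Payload 3.6 kg.
Tool frame: the origin (TCP) lies at the very end of the fingers, on their centre line; the grasp point (between the pads) lies 19 mm behind it; x points along the fingers, y is the direction in which the jaws open and shut, and the axes are right-handed (so a half turn about x gives the same grasp; the last joint's range is limited). The gripper opens to 85 mm and grips with 20 to 120 N. Pads are 22 mm wide; open, the fingers measure 114 mm over their backs; the gripper's body (76 mm by 85 mm) begins 54 mm behind the grasp point. The pads swing forward as they close: fully open they stand 13 mm farther back than shut.
Start: joints at [-1.196, 0.615, -0.013, 1.423, 0.008, 1.103, -0.04], TCP at [0.254, 0.598, 0.231] pointing down, gripper open.
Joint ranges: [-3.12, 3.12], [-0.3, 2.06], [-1.34, 1.32], [0.26, 2.42], [-1.36, 4.5], [0.01, 1.98], [-2.84, 2.84]. Speed limits (rad/s): [2.79, 2.79, 3.14, 3.14, 3.14, 3.14, 3.14].

### API

Orientations are given as a rotation vector (axis times angle).
In Python, from station import env gives the robot as it stands. The module is installed in compiled form; this text tells all that it offers.
- The arm moves only by the shell command python3 -m inch 'ROWS' [OPENING]. ROWS is a JSON object of lists of equal length, an entry for each row: "offset": the shift along the tool's x, y, z in mm, a list of three; "turn": the turn about the tool's x in rad. In form: {"offset": [[tx, ty, tz], ...], "turn": [turn, ...]}. A call has 1 to 5 rows; each row shifts and turns the commanded pose from where the row before left it, along the tool's axes as they then stand; what a row does not reach is not made up. A row lasts 1/10 s, in which the tool goes at most 50 mm and 8.59 degrees, less where a joint would pass 70% of its speed; a pose out of reach is approached as far as the arm can. A call with a gripper value outside its range is refused whole. OPENING is the opening, from 0 (shut) to 1 (fully open), set as the call begins (- or left out, the last holds). The fingers move at their own pace and stop on an object; the grip force is fixed at half the most. Time passes only in rows, so rows that do not move let the fingers close. It gives the time, the measured TCP pose, the force and the opening at its end, in the units of the state.
- env.read_state(): the state, without advancing time (a new reading comes with each control period).
- env.get_image(name): name is "side" or "top"; returns (picture, depth): 384x512x3 uint8, blue, green, red; 384x512 float32, m along the optical axis (not along the pixel's ray), 0 where there is no reading.
- env.camera_info(name): a dict with "K" (3x3 intrinsics, pixels), "R" (3x3) and "t" (3): a world point X has camera coordinates R X + t. Camera axes: x right, y down, z forward; pixel columns grow to the right and rows downward; lengths in m; the calibration is good to about 2 mm. A picture is of the moment at which its call begins. camera_info takes no time and is no camera call.
- env.close_job(): hands the job in, once; it reports no verdict.
Trained networks look in the newest picture that a camera, given by its name, has taken for a name from the list of things; names that differ only in an ending like _2 or _b are one class to them, and where a whole thing is asked for, a point or a joint stands for the part that bears it (a point fixed in the world has none). Each returns a list of dicts, best first, with "conf" (0 to 1); they miss things now and then, are a little off and sometimes report something else, mostly with a low value. They report only what shows in the picture. A call takes as long as a camera call. They do not tell look-alikes from the thing itself.
- env.find_in(camera, name): "location" ([column, row] in pixels, amid what is visible of it).
- env.silhouettes(camera, name): "pixels" (384x512 bool, what is visible of it) and "location" ([column, row] in pixels, amid what is visible of it).
The state is a dict: "t": time; "joints": joint angles; "joint_vel": joint speeds; "joint_torque": joint torques, N m; "tool_pos": TCP position; "orientation": TCP orientation; "contact_force": force on the tool from outside, world axes, zero at the start; "wrist_torque": the same for the moment, N m; "finger_gap": opening from 0.0 (shut) to 1.0 (fully open).
Only numpy, scipy, OpenCV 4.12 (cv2) and the standard library are available. Lean on these libraries where they do the work, as an engineer would, in place of code of your own. Each camera call takes 0.05 s, during which the arm holds its last target. There are 200 camera calls.

### The job

Finish setting up the work holding: take the bar-handled T-head stud from the wooden rack, lower its head into the middle slot of the bed in front of the angle plate's open ear, slide it into the ear until it is fully home and give it a quarter turn, so that its bar stands square across the slot and it sits down on the ear, locked. Then clip the spring clamp squarely over the fence and the black connector plate together, at the upright edge nearest the robot, around mid-height, so that the plate is held against the fence. Let go of everything, and do not knock over or shift the other things on the bench.

Things in the scene. Friction and masses are not known exactly. Their poses are not given: they have to be found in the camera images.
- slot (a point): bed: fixed aluminium plate 180 x 340 x 40 mm with three T-slots along its y axis, 60 mm apart, open at both ends; this point: centre of its top face, on the middle slot's centre line. Slots are 21 mm wide between lips 10 mm thick; below, a chamber 42 mm wide, 20 mm high. z up.
- angle: grey angle plate fixed on the bed over the middle slot; origin: centre of its base's underside, on the bed's top. y runs along the slot, x across it, z up. Base 130 x 70 x 12 mm; ears at both y ends: the -y ear is open and empty, the +y one already bolted with a hexagon nut. Its fence stands across the slot, 20 to 26 mm on the +y side of the origin, with the loose connector plate before it.
- ear_home (a point): in the open ear's notch: where the stud's stem axis stands when home, level with the ear's top (12 mm above the bed). Axes as the angle plate's. Ear 54 mm wide. Notch 15 mm wide (21 in its first 8 mm), open to -y; mouth 28 mm on the -y side of this point, closed end 5.5 mm on the +y side. It is too narrow for the stud's head, which must enter the slot ahead of the ear.
- fence_edge (a point): middle of the upright edge nearest the robot (-x end) of the fence (150 mm long along x, 84 high, 6 thick), half-way up and half-way through the 10 mm stack of fence and plate. Axes as the angle plate's: x points into the fence; the flush stack runs from y -5 (plate) to +5 mm (fence). It ends 42 mm above this point; the base is 42 mm below; both faces are free for 40 mm from this edge.
- panel_edge (a point): loose black connector plate: folded aluminium, 150 x 84 x 4 mm, foot 22 mm wide towards -y, button and coaxial connector on its face, 220 g. This point: middle of its upright edge nearest the robot, mid-thickness. It stands on the angle plate up to 3 mm short of the fence; flush, this point is 3 mm on the -y side of fence_edge.
- stud_grip (a point): centre of the black bar handle of the T-head stud to use: bar 64 mm long (x), 14 thick (y), 24 high, on a 15 mm neck; 170 g. Under it: 43 to 48 mm a flange of 36 mm diameter; 48 to 74 mm an 11 mm stem; 74 to 83 mm the T head, 34 mm long (x), 17 wide (y). Bar along the slot: the head passes; bar across: it is caught under the lips. It turns freely and is seated with its flange on the ear.
- rack: wooden block 70 x 230 x 46 mm with three oblong holes 75 mm apart along its y, each holding a stud by its flange, bars about along the block's x; the stud to use may be in any of them; origin under its centre; fixed
- clip_grip (a point): spring clamp (115 mm long, 47 g, black) lying on its side, 28 mm high, hinge upright: midway between its handles, half-way up. x points to the jaws: hinge 45 mm ahead, pad middles 90, tips 99; handles end 16 mm behind. Handles are 50 mm wide over all here, 60 at their ends; pinched along y by about 13 N they stop at 21 mm, parallel, jaws 28 mm apart. Fixed to the +y side lever.
- clip_mouth (a point): between the middles of the spring clamp's jaw pads (18 mm long, 26 mm high), 90 mm ahead of clip_grip, axes the same; fixed to the lever on the +y side, so when the jaws open this point goes half the opening towards that side
- clip_lever (a joint): opening angle between the spring clamp's two levers: 0 shut, 0.19 when gripping 10 mm, 0.6 fully squeezed
- stud_knob (a point): centre of flange underside of the round-knobbed stud in the rack (a bystander)
- stud_nut (a point): centre of flange underside of the nut-topped stud in the rack (a bystander)
- jar: small amber flux jar, 38 mm diameter, 36 mm high, standing on the bed beside the slot (bystander); origin under its base
- dispenser: tall clear dispenser bottle, 66 mm diameter, 160 mm high (bystander); origin under its base
- reel: metal reel with white flanges, 60 mm diameter, 50 mm high (bystander); origin under its base
- driver: screwdriver lying on the bench along its x axis, 180 mm long (bystander)
- meter: white meter box, 58 x 110 x 32 mm (bystander); origin under its base
- heatsink: finned aluminium heat sink, 90 x 60 x 35 mm, lying on the bench before the bed (bystander); origin under its base
Not all that is in view belongs to the job. Leave any green or purple look-alike of the part that bears panel_edge alone.

How it is judged:
On the way, in this order (a step that is already met when the one before it is completed fails the run):
1. the stud's head is down in the middle slot, bar along the slot, ahead of the ear (z of stud_grip in the frame of ear_home between 0.035 and 0.056 m and x of stud_grip in the frame of ear_home between -0.006 and 0.006 m and y of stud_grip in the frame of ear_home between -0.2 and -0.012 m and angle between the x axis of stud_grip and the y axis of ear_home, either way round below 0.35 rad), for 0.1 s.
2. the stud is home in the ear and turned square across the slot (horizontal distance between stud_grip and ear_home below 0.006 m and z of stud_grip in the frame of ear_home below 0.052 m and angle between the x axis of stud_grip and the x axis of ear_home, either way round below 0.2 rad), for 0.2 s.
3. the spring clamp grips the fence and the connector plate together (x of clip_mouth in the frame of fence_edge above 0.003 m and value of joint clip_lever between 0.12 and 0.27 rad and distance between clip_mouth and fence_edge below 0.05 m), for 0.2 s.
At the end, for the whole second after the job is handed in: Stud within 6 mm of home, flange down on the ear (3 mm), upright, bar across the slot within 0.2 rad. Clamp released, gripping fence and plate at the edge nearest the robot: pads 3-40 mm in, within 22 mm of mid-height, level (0.3 rad), square (0.4 rad); plate upright, within 2 mm of the fence (horizontal distance between stud_grip and ear_home below 0.006 m and z of stud_grip in the frame of ear_home between 0.045 and 0.0505 m and angle between the x axis of stud_grip and the x axis of ear_home, either way round below 0.2 rad and angle between stud_grip's own z axis and vertical below 0.1 rad and x of clip_mouth in the frame of fence_edge between 0.003 and 0.04 m and y of clip_mouth in the frame of fence_edge between -0.008 and 0.008 m and z of clip_mouth in the frame of fence_edge between -0.022 and 0.022 m and angle between the x axis of clip_mouth and the x axis of fence_edge, either way round below 0.4 rad and angle between clip_mouth's own z axis and vertical below 0.3 rad and value of joint clip_lever between 0.12 and 0.27 rad and y of panel_edge in the frame of fence_edge above -0.005 m and z of panel_edge in the frame of fence_edge below 0.006 m and angle between panel_edge's own z axis and vertical below 0.08 rad); the robot touches nothing.
It fails at once if another stud was pulled out or knocked about (more than 15 mm) (distance of any of stud_knob, stud_nut from where it was at the start of the episode above 0.015 m).
It fails at once if a bystander was shifted by more than 25 mm (distance of any of jar, dispenser, reel, driver, meter, heatsink from where it was at the start of the episode above 0.025 m).
It fails at once if a standing bystander was tipped over (angle between any of jar, dispenser, reel's own z axis and vertical above 0.5 rad).
It fails at once if the connector plate was knocked over (angle between panel_edge's own z axis and vertical above 0.4 rad).
It also fails if it takes over 64 s, if anything falls off the work surface, if the arm or the gripper's body presses on something with over 40 N, if the wrist force passes 120 N, or if a joint passes its speed limit or range.

## Working session

There is one attempt and no reset: what is moved stays moved. The work goes in short steps, Python scripts to look and compute and a shell command to move; the robot and the scene stay as the last step left them, time stands still between calls to the robot, and variables do not carry over. Pictures are saved under pics/ and viewed, about 8 in all and at most 12, crops included, and the job is handed in when it is done.

```bash
mkdir -p pics; cat > h.py <<'E'
import numpy as np, cv2
from station import env
from scipy.spatial.transform import Rotation as Ro
def cam(n):
    c=env.camera_info(n); return np.array(c["K"]),np.array(c["R"]),np.array(c["t"])
def unproj(n,px,d):
    K,R,t=cam(n); px=np.atleast_2d(px); d=np.atleast_1d(d)
    p=np.c_[px,np.ones(len(px))]@np.linalg.inv(K).T*d[:,None]
    return (p-t)@R
def proj(n,X):
    K,R,t=cam(n); p=(np.atleast_2d(X)@R.T+t)@K.T; return p[:,:2]/p[:,2:]
def cloud(n,depth):
    v,u=np.nonzero(depth>0); return np.c_[u,v],unproj(n,np.c_[u,v],depth[v,u])
def onz(n,px,z):
    K,R,t=cam(n); px=np.atleast_2d(px)
    d=np.c_[px,np.ones(len(px))]@np.linalg.inv(K).T@R; c=-t@R
    return c+d*((z-c[2])/d[:,2])[:,None]
E
python3 - <<'E'
from h import *
np.set_printoptions(precision=4,suppress=True)
s=env.read_state(); print(s["t"],s["tool_pos"],s["orientation"],s["finger_gap"])
print(Ro.from_rotvec(s["orientation"]).as_matrix())
for n in("side","top"):
    im,d=env.get_image(n); cv2.imwrite(f"pics/{n}0.png",cv2.resize(im,(800,600))); np.savez(f"{n}0.npz",im=im,d=d)
    K,R,t=cam(n); print(n,K.tolist(),"pos",-t@R,"axis",R[2])
    for nm in["stud_grip","clip_grip","panel_edge","angle","rack","slot","stud_knob","stud_nut","jar","dispenser","reel","driver","meter","heatsink"]:
        for r in env.silhouettes(n,nm)[:4]:
            print(n,nm,round(r["conf"],2),np.round(r["location"]),r["pixels"].sum())
E
```

```text
0.0 [0.2533 0.5978 0.2301] [ 0.3124  1.5483 -0.3165] 0.9980580912509516
[[-0.001   0.3901  0.9208]
 [-0.0024  0.9208 -0.3901]
 [-1.     -0.0026  0.    ]]
side [[451.0487432071415, 0.0, 248.11335871525446], [0.0, 451.0487432071415, 202.03087772852874], [0.0, 0.0, 1.0]] pos [0.3465 1.0342 1.008 ] axis [ 0.1245 -0.7254 -0.6769]
side stud_grip 0.66 [292. 129.] 116
side stud_grip 0.22 [232. 156.] 393
side clip_grip 0.84 [226. 304.] 580
side clip_grip 0.67 [262. 143.] 128
side clip_grip 0.57 [305. 278.] 363
side clip_grip 0.53 [292. 177.] 733
side panel_edge 0.86 [335. 166.] 922
side panel_edge 0.71 [303. 332.] 403
side panel_edge 0.45 [210. 207.] 83
side angle 0.61 [210. 224.] 1463
side angle 0.46 [290. 128.] 141
side angle 0.29 [227. 305.] 615
side rack 0.66 [276. 149.] 1009
side rack 0.19 [221. 210.] 73
side slot 0.9 [225. 204.] 3410
side stud_nut 0.62 [274. 146.] 58
side jar 0.72 [208. 179.] 146
side jar 0.61 [211. 225.] 1573
side dispenser 0.79 [292. 179.] 743
side dispenser 0.73 [225. 304.] 501
side reel 0.82 [169. 289.] 573
side driver 0.94 [306. 278.] 282
side meter 0.58 [232. 155.
[... 376 characters left out ...]
358. 270.] 781
top panel_edge 0.92 [230. 151.] 640
top panel_edge 0.88 [108. 130.] 423
top panel_edge 0.59 [138. 256.] 571
top angle 0.69 [240. 152.] 1077
top angle 0.23 [419. 209.] 284
top rack 0.95 [384. 194.] 1647
top slot 0.78 [267. 152.] 5336
top stud_knob 0.77 [372. 176.] 175
top stud_knob 0.33 [150. 182.] 378
top jar 0.63 [236. 151.] 1102
top jar 0.48 [301. 134.] 185
top dispenser 0.91 [320. 224.] 544
top dispenser 0.28 [373. 176.] 174
top reel 0.6 [157. 126.] 435
top driver 0.63 [192. 245.] 342
top meter 0.75 [273. 218.] 624
top meter 0.73 [372. 147.] 723
top meter 0.71 [417. 210.] 280
top meter 0.35 [238. 148.] 1155
top heatsink 0.93 [274. 217.] 627
top heatsink 0.45 [149. 182.] 397
```

View pics/top0.png

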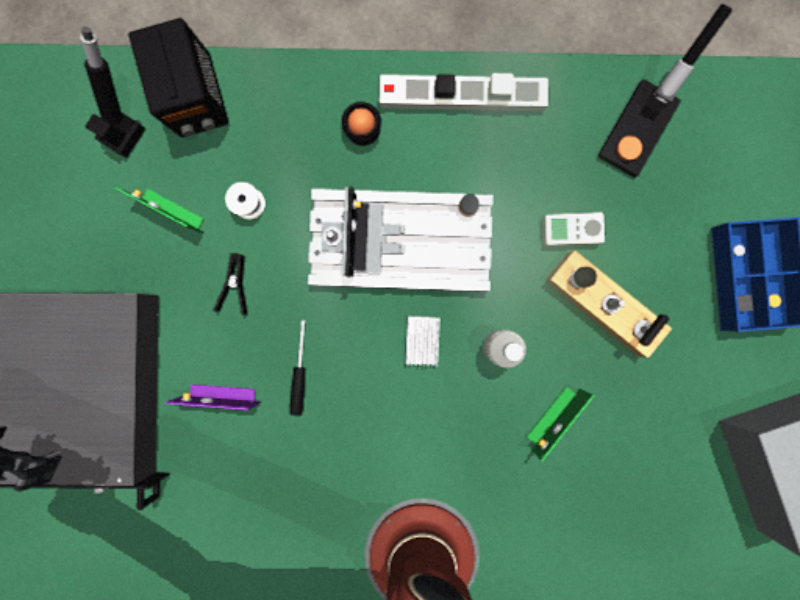

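View pics/side0.png

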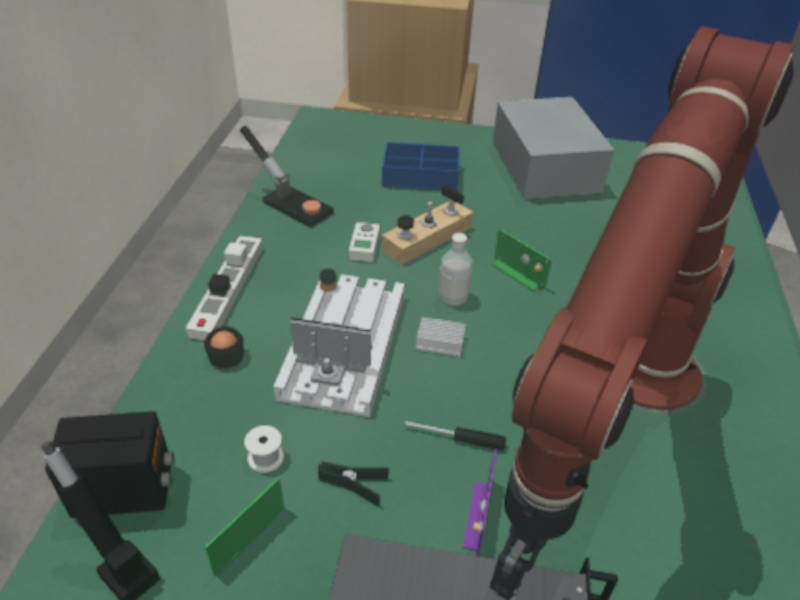

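The top view shows the bar stud at the rack's lower-right hole (650,330), the bed at (400,240) with its open ear on the right at (395,238), the clip at (233,285) with handles towards the robot, and the black plate at (360,235). The green and purple plates are decoys. The side view shows the same things: bar stud at (453,195), clip at (352,480).

Next I'll enlarge the top-view regions and measure points.

```bash
python3 - <<'E'
from h import *
np.set_printoptions(precision=4,suppress=True)
T=np.load("top0.npz");S=np.load("side0.npz")
def crop(n,im,c0,r0,w,h,k): return cv2.resize(im[r0:r0+h,c0:c0+w],None,fx=k,fy=k,interpolation=cv2.INTER_CUBIC)
a=crop("top",T["im"],190,115,133,75,6); cv2.imwrite("pics/bed_top.png",a)
b=np.vstack([np.hstack([crop("t",T["im"],345,155,100,75,4),crop("s",S["im"],240,110,100,75,4)]),np.hstack([crop("t",T["im"],130,155,50,50,6),crop("s",S["im"],195,285,80,50,6)])[:, :780].copy() if 0 else cv2.copyMakeBorder(np.hstack([crop("t",T["im"],125,155,50,50,5),crop("s",S["im"],195,285,100,50,5)]),0,0,0,50,cv2.BORDER_CONSTANT)])
cv2.imwrite("pics/parts.png",b); print(a.shape,b.shape)
for n,D in(("top",T),("side",S)):
    px,P=cloud(n,D["d"])
    for nm,(x,y,r) in {"rack":(0.45,-0.33,.16),"bed":(.55,.05,.2)}.items():
        m=(np.hypot(P[:,0]-x,P[:,1]-y)<r)&(P[:,2]>-.02)
        h,e=np.histogram(P[m,2],np.arange(-.02,.2,.005)); print(n,nm,[(round(a,3),c) for a,c in zip(e,h) if c>8])
E
```

```text
(450, 798, 3) (550, 800, 3)
top rack [(np.float64(-0.01), np.int64(19)), (np.float64(-0.005), np.int64(2315)), (np.float64(0.0), np.int64(3979)), (np.float64(0.005), np.int64(155)), (np.float64(0.01), np.int64(43)), (np.float64(0.015), np.int64(52)), (np.float64(0.02), np.int64(56)), (np.float64(0.025), np.int64(40)), (np.float64(0.03), np.int64(65)), (np.float64(0.035), np.int64(40)), (np.float64(0.04), np.int64(304)), (np.float64(0.045), np.int64(1073)), (np.float64(0.05), np.int64(196)), (np.float64(0.055), np.int64(25)), (np.float64(0.06), np.int64(36)), (np.float64(0.065), np.int64(17)), (np.float64(0.07), np.int64(10)), (np.float64(0.075), np.int64(18)), (np.float64(0.08), np.int64(27)), (np.float64(0.085), np.int64(57)), (np.float64(0.09), np.int64(118)), (np.float64(0.095), np.int64(23)), (np.float64(0.1), np.int64(56)), (np.float64(0.105), np.int64(78))]
top bed [(np.float64(-0.01), np.int64(20)), (np.float64(-0.005), np.int64(2356)), (np.float64(0.0), np.int64(3627)), (np.float64(0.005), np.int64(984)), (np.float64(0.01), np.int64(1037)), (np.float64(0.015), np.int64(49)), 
[... 1970 characters left out ...]
490)), (np.float64(0.04), np.int64(348)), (np.float64(0.045), np.int64(166)), (np.float64(0.05), np.int64(207)), (np.float64(0.055), np.int64(97)), (np.float64(0.06), np.int64(81)), (np.float64(0.065), np.int64(85)), (np.float64(0.07), np.int64(117)), (np.float64(0.075), np.int64(81)), (np.float64(0.08), np.int64(68)), (np.float64(0.085), np.int64(68)), (np.float64(0.09), np.int64(57)), (np.float64(0.095), np.int64(64)), (np.float64(0.1), np.int64(69)), (np.float64(0.105), np.int64(58)), (np.float64(0.11), np.int64(68)), (np.float64(0.115), np.int64(67)), (np.float64(0.12), np.int64(69)), (np.float64(0.125), np.int64(71)), (np.float64(0.13), np.int64(164)), (np.float64(0.135), np.int64(38))]
```

View pics/bed_top.png

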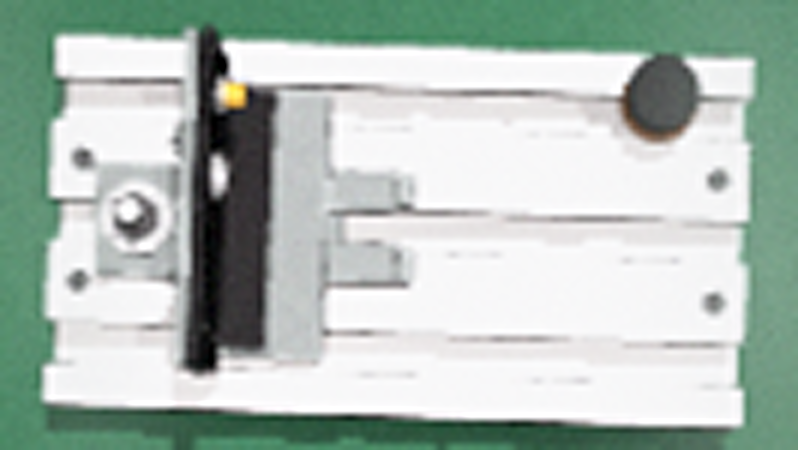

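View pics/parts.png

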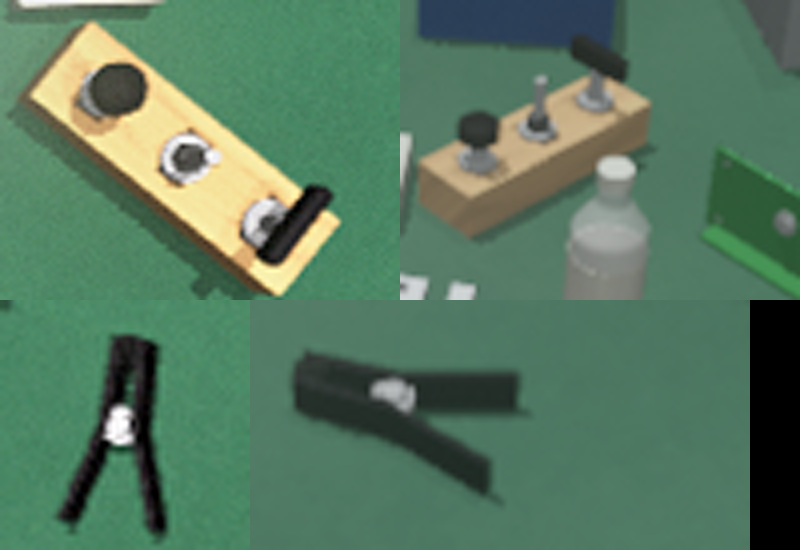

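The bed crop shows the middle slot running between two prongs of the open ear, at crop (370,228), with the fence top from (193,28) to (185,368). The candidates for the stud are the round knob (top pixel 372,176), the nut top (392,194) and the black bar (417,210). The bar at (417,210) fits "bar-handled", and both views confirm it. The clip's handles point towards the robot and its jaws away.

```bash
cat > m.py <<'E'
from h import *
np.set_printoptions(precision=4,suppress=True)
T=np.load("top0.npz");S=np.load("side0.npz")
def rect(name,P):
    (c,s,a)=cv2.minAreaRect((P[:,:2]*1000).astype(np.float32)); print(name,"c",np.round(c,1),"size",np.round(s,1),"ang",round(a,2),len(P))
if __name__=="__main__":
    c2=lambda L,o,k:[((u+.5)/k-.5+o[0],(v+.5)/k-.5+o[1]) for u,v in L]
    o=(190,115)
    print("corners TL TR BR BL",onz("top",c2([(55,35),(755,60),(742,427),(42,403)],o,6),.04))
    b=onz("top",c2([(83,158),(717,180),(713,302),(77,280)],o,6),.04); print("bolts",b,b.mean(0),b[1]-b[0],b[2]-b[3])
    print("base -y edge",onz("top",c2([(333,97),(322,362)],o,6),.052))
    print("ear tips/notch",onz("top",c2([(412,190),(410,265),(370,209),(370,243)],o,6),.052))
    print("fence top",onz("top",c2([(193,28),(185,368)],o,6),.136))
    for n,D in(("top",T),("side",S)):
        px,P=cloud(n,D["d"]); g=D["im"][px[:,1],px[:,0]].astype(int)
        blk=g.max(1)<75
        near=lambda x,y,r:np.hypot(P[:,0]-x,P[:,1]-y)<r
        white=(g.min(1)>150)
        # bed by color
        m=(abs(P[:,2]-.04)<.008)&near(.55,.05,.22)&white
        if n=="top": rect("bed",onz(n,px[m],.04))
        bar0=onz("top",[(417,210)],.1)[0]
        m=blk&near(bar0[0],bar0[1],.06)&(P[:,2]>.075)
        print(n,"bar",bar0,P[m].mean(0),"z",np.percentile(P[m,2],[5,50,95])); rect("bar",P[m]);
        m2=m&(P[:,2]>np.percentile(P[m,2],50)-.006); rect("bar top",onz(n,px[m2],.106)); 
        cl0=onz("top",[(149,180)],.02)[0]
        m=blk&near(cl0[0],cl0[1],.09)&(P[:,2]>.008)
        print(n,"clip",cl0,"z",np.percentile(P[m,2],[5,50,95])); rect("clip",P[m])
        m=(abs(P[:,2]-.134)<.008)&near(.55,.1,.13); print(n,"fence top z",np.median(P[m,2]));rect("fencetop",onz(n,px[m],.136))
        rk=(abs(P[:,2]-.046)<.006)&near(.42,-.33,.16)&(g[:,2]>g[:,0]+30); rect("rack top",onz(n,px[rk],.046)); print(np.median(P[rk,2]))
E
python3 m.py
```

```text
corners TL TR BR BL [[ 0.6945  0.2225  0.04  ]
 [ 0.6887 -0.1196  0.04  ]
 [ 0.5095 -0.1165  0.04  ]
 [ 0.5142  0.2244  0.04  ]]
bolts [[ 0.6344  0.2073  0.04  ]
 [ 0.6297 -0.1022  0.04  ]
 [ 0.5701 -0.1013  0.04  ]
 [ 0.5746  0.2088  0.04  ]] [0.6022 0.0532 0.04  ] [-0.0047 -0.3095  0.    ] [-0.0045 -0.3101  0.    ]
base -y edge [[0.6643 0.0851 0.052 ]
 [0.5361 0.0876 0.052 ]]
ear tips/notch [[0.6201 0.046  0.052 ]
 [0.5838 0.0462 0.052 ]
 [0.6105 0.0661 0.052 ]
 [0.594  0.0657 0.052 ]]
fence top [[0.6776 0.1431 0.136 ]
 [0.5262 0.1431 0.136 ]]
bed c [530.5  52.7] size [339.8 321.8] ang 89.17 3694
top bar [ 0.4461 -0.3935  0.1   ] [ 0.4441 -0.3956  0.1022] z [0.0896 0.1046 0.1094]
bar c [ 443.5 -396.7] size [11.3 62.3] ang 51.59 136
bar top c [ 443.8 -396.3] size [13.1 62.3] ang 52.29 104
top clip [0.5176 0.3705 0.02  ] z [0.011  0.0265 0.0311]
clip c [514.4 366.4] size [ 58.8 112. ] ang 81.87 277
top fence top z 0.1362554861776532
fencetop c [602.2 140.3] size [ 13.3 147.4] ang 89.15 253
rack top c [ 489.2 -339.9] size [231.1  71.8] ang 52.15 1344
0.04658850852036871
side bar [ 0.4461 -0.3935  0.1   ] [ 0.4441 -0.3906  0.0964] z [0.0857 0.0981 0.1057]
bar c [ 444.  -392.4] size [17.5 65.2] ang 48.35 88
bar top c [ 442.7 -380.6] size [23.8 68.2] ang 51.92 62
side clip [0.5176 0.3705 0.02  ] z [0.0102 0.0227 0.0283]
clip c [515.7 375.6] size [ 58.9 113.7] ang 84.73 424
side fence top z 0.13271547350822807
fencetop c [598.7 152.3] size [ 23.8 147.3] ang 87.71 248
rack top c [ 486.3 -327.7] size [232.5  75.4] ang 51.74 439
0.04317980391020651
```

```bash
cat > g.py <<'E'
import sys
from h import *
# usage: g.py x y z [theta_deg of tool y]  -> tool offsets in mm and turn
np.set_printoptions(precision=1,suppress=True)
s=env.read_state(); R=Ro.from_rotvec(s["orientation"]).as_matrix(); p=np.array(s["tool_pos"])
a=[float(v) for v in sys.argv[1:]]
th=np.degrees(np.arctan2(R[1,1],R[0,1]))
print("t",s["t"],"p",p*1000,"th",round(th,2),"tilt",R[:2,0].round(4).tolist(),"gap",round(s["finger_gap"],3),"F",np.array(s["contact_force"]),"j",np.round(s["joints"],2))
if len(a)>3:
    turn=-np.radians((a[3]-th+180)%360-180); print("turn",round(turn,4)); R=R@Ro.from_rotvec([turn,0,0]).as_matrix()
if len(a)>2: print("offset after turn",R.T@(np.array(a[:3])-p)*1000)
E
python3 -m inch '{"offset":[[0,0,0],[0,0,0],[0,0,0]],"turn":[0.1,0.1,0.06]}' 0.5
python3 g.py .6 .15 .25; python3 g.py .4438 -.396 .25 52.1
```

```text
t: 1.8
tool_pos: [0.2535, 0.5985, 0.2313]
orientation: [0.52, 1.508, -0.52]
contact_force: [0.1, 0.1, -0.5]
finger_gap: 0.513
t 1.8 p [253.5 598.5 231.3] th 51.96 tilt [-0.0001, -0.0] gap 0.513 F [ 0.1  0.1 -0.5] j [-1.2  0.6  0.1  1.4 -0.   1.1 -0.3]
offset after turn [ -18.7 -139.7  549.2]
t 1.8 p [253.5 598.5 231.3] th 51.96 tilt [-0.0001, -0.0] gap 0.513 F [ 0.1  0.1 -0.5] j [-1.2  0.6  0.1  1.4 -0.   1.1 -0.3]
turn -0.0024
offset after turn [ -18.7 -667.8  761. ]
```

```bash
A='x'
python3 -m inch '{"offset":[[-2,-8,30],[-2,-12,45],[-2,-12,45],[-2,-12,45],[-2,-12,45]],"turn":[0,0,0,0,0]}' >/dev/null
python3 -m inch '{"offset":[[-2,-12,45],[-2,-12,45],[-2,-12,45],[-2,-12,45],[-2,-12,45]],"turn":[0,0,0,0,0]}' >/dev/null
python3 -m inch '{"offset":[[0,-12,45],[0,-12,44],[0,-42,18],[0,-42,18],[0,-42,18]],"turn":[0,0,0,0,0]}'>/dev/null
python3 -m inch '{"offset":[[0,-42,18],[0,-42,18],[0,-42,18],[0,-42,18],[0,-42,18]],"turn":[0,0,0,0,0]}'
python3 g.py .4438 -.396 .2 52.1
```

```text
t: 3.8
tool_pos: [0.4883, -0.189, 0.2517]
orientation: [0.517, 1.507, -0.517]
contact_force: [0.8, -0.7, 0.4]
finger_gap: 0.5
t 3.8 p [ 488.3 -189.   251.7] th 52.16 tilt [0.0009, -0.0002] gap 0.5 F [ 0.8 -0.7  0.4] j [ 0.2  0.4  0.2  1.8 -0.1  1.   1.3]
turn 0.001
offset after turn [  51.7 -190.7   92. ]
```

```bash
python3 -m inch '{"offset":[[10,-40,19],[10,-40,19],[10,-40,19],[10,-40,19],[11,-30,16]],"turn":[0,0,0,0,0]}'>/dev/null
python3 -m inch '{"offset":[[0,0,0],[0,0,0],[0,0,0]],"turn":[0,0,0]}'
python3 g.py .4438 -.396 .14 52.1
cat > pic.py <<'E'
import sys
from h import *
# pic.py tag x y z w : crops of both cameras about a world point, side by side, saved
tag=sys.argv[1]; X=np.array([float(v) for v in sys.argv[2:5]]); w=int(sys.argv[5]) if len(sys.argv)>5 else 50
out=[]
for n in("top","side"):
    im,d=env.get_image(n); np.savez(f"{n}_{tag}.npz",im=im,d=d)
    c=np.round(proj(n,X)[0]).astype(int); r0=max(0,c[1]-w//2);c0=max(0,c[0]-w//2)
    out.append(cv2.resize(im[r0:r0+w,c0:c0+w],(400,400),interpolation=cv2.INTER_CUBIC)); print(n,"crop origin",c0,r0)
cv2.imwrite(f"pics/{tag}.png",np.hstack(out))
E
python3 pic.py rack1 .444 -.396 .13 90
```

```text
t: 4.6
tool_pos: [0.446, -0.3922, 0.2006]
orientation: [0.516, 1.508, -0.514]
contact_force: [0.5, 0.8, -0.5]
finger_gap: 0.503
t 4.6 p [ 446.  -392.2  200.6] th 52.28 tilt [0.001, 0.0011] gap 0.503 F [ 0.5  0.8 -0.5] j [ 0.6  0.6  0.2  1.6 -0.1  0.9  1.7]
turn 0.0031
offset after turn [60.6 -4.5  0.6]
top crop origin 378 166
side crop origin 245 70
```

View pics/rack1.png

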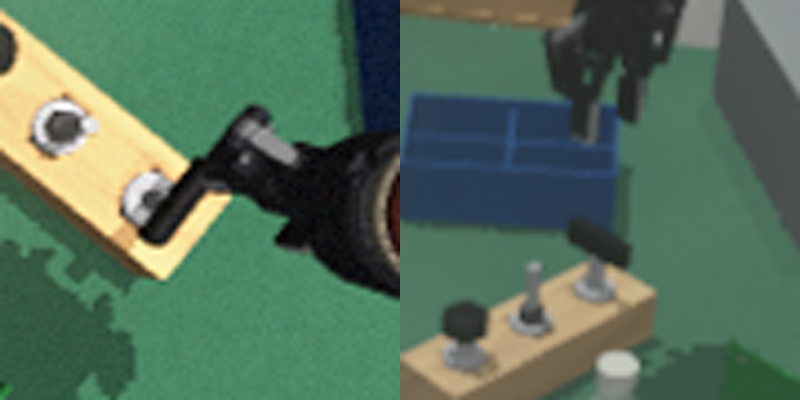

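The crop shows the fingers above the bar stud, with the nut stud clear to the upper left. I'm descending with the lateral correction.

```bash
python3 -m inch '{"offset":[[20,-4.5,0.5],[20,0,0],[20,0,0],[0,0,0]],"turn":[0.003,0,0,0]}'
python3 pic.py rack2 .444 -.396 .12 60; python3 g.py .4438 -.396 .077 52.1
```

```text
t: 5.1
tool_pos: [0.4419, -0.3949, 0.1382]
orientation: [0.52, 1.513, -0.516]
contact_force: [0.5, 0.5, 0.1]
finger_gap: 0.502
top crop origin 391 181
side crop origin 260 88
t 5.2 p [ 443.3 -396.9  140.9] th 52.06 tilt [0.0004, 0.0] gap 0.499 F [ 0.5 -0.9 -0.4] j [ 0.6  0.6  0.2  1.7 -0.1  0.8  1.7]
turn -0.0006
offset after turn [63.9  1.  -0.2]
```

View pics/rack2.png

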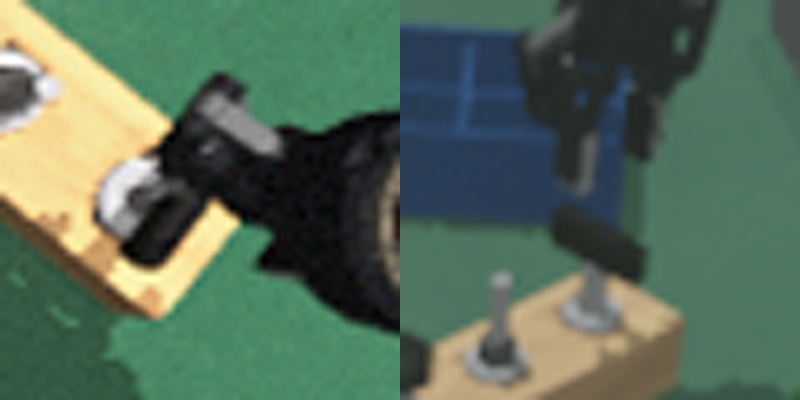

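The fingers straddle the bar in the side view (tips at (575,190) and (640,155), bar at (603,240)). Going down to close.

```bash
python3 -m inch '{"offset":[[20,0,0],[20,0,0],[15,0,0],[7,0,0],[0,0,0]],"turn":[0,0,0,0,0]}'
python3 -m inch '{"offset":[[0,0,0],[0,0,0],[0,0,0],[0,0,0],[0,0,0]],"turn":[0,0,0,0,0]}' 0
python3 g.py .4438 -.396 .077 52.1
```

```text
t: 5.7
tool_pos: [0.4429, -0.3975, 0.0786]
orientation: [0.519, 1.507, -0.519]
contact_force: [0.0, 0.3, -0.1]
finger_gap: 0.499
t: 6.2
tool_pos: [0.4434, -0.3983, 0.0797]
orientation: [0.519, 1.505, -0.52]
contact_force: [0.3, 0.8, 6.3]
finger_gap: 0.151
t 6.2 p [ 443.4 -398.3   79.7] th 51.98 tilt [0.0022, -0.0017] gap 0.151 F [0.3 0.8 6.3] j [ 0.6  0.7  0.1  1.8 -0.1  0.7  1.7]
turn -0.0021
offset after turn [ 2.7  2.  -1.1]
```

```bash
python3 -m inch '{"offset":[[-10,0,0],[-25,0,0],[-35,0,0],[-35,0,0],[-30,0,0]],"turn":[0,0,0,0,0]}'
python3 -m inch '{"offset":[[-25,0,0],[0,0,0]],"turn":[0,0]}'
python3 pic.py lift .444 -.396 .2 80; python3 g.py .6015 -.02 .24 -0.85
```

```text
t: 6.7
tool_pos: [0.4421, -0.3975, 0.215]
orientation: [0.52, 1.508, -0.52]
contact_force: [-0.2, 0.1, -1.7]
finger_gap: 0.151
t: 6.9
tool_pos: [0.4437, -0.3992, 0.2423]
orientation: [0.517, 1.5, -0.522]
contact_force: [1.1, -1.4, -1.5]
finger_gap: 0.154
top crop origin 395 172
side crop origin 252 58
t 7.0 p [ 441.9 -397.2  237.9] th 51.96 tilt [-0.0009, 0.0008] gap 0.155 F [-0.6  0.  -1.9] j [ 0.6  0.5  0.2  1.6 -0.1  1.   1.7]
turn 0.9217
offset after turn [  -1.9  154.  -379.5]
```

View pics/lift.png

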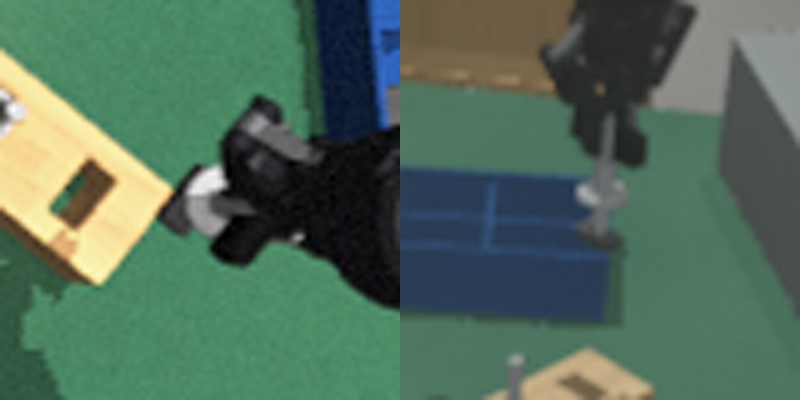

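The stud hangs upright in the grip and its rack hole is empty. Turning and carrying it to the slot.

```bash
python3 -m inch '{"offset":[[0,0,0],[0,0,0],[0,0,0],[0,0,0],[0,0,0]],"turn":[0.08,0.14,0.14,0.14,0.14]}'>/dev/null
python3 -m inch '{"offset":[[0,0,0],[0,0,0],[0,0,0],[0,0,-15],[0,0,-30]],"turn":[0.14,0.1,0.042,0,0]}'>/dev/null
python3 -m inch '{"offset":[[0,17,-38],[0,17,-38],[0,17,-38],[0,17,-38],[0,17,-38]],"turn":[0,0,0,0,0]}'>/dev/null
python3 -m inch '{"offset":[[0,17,-38],[0,17,-38],[0,17,-38],[0,17,-20],[0,0,0]],"turn":[0,0,0,0,0]}'
python3 g.py .6013 -.005 .24 -0.85
```

```text
t: 9.0
tool_pos: [0.6017, -0.0231, 0.2361]
orientation: [1.214, 1.213, -1.212]
contact_force: [0.3, 0.5, -2.1]
finger_gap: 0.151
t 9.0 p [601.7 -23.1 236.1] th -0.22 tilt [-0.0024, 0.0045] gap 0.151 F [ 0.3  0.5 -2.1] j [-0.2  0.6  0.4  1.6 -0.2  1.1  0.2]
turn 0.0111
offset after turn [ -3.9  -0.7 -18.1]
```

```bash
python3 -m inch '{"offset":[[20,-0.5,-18],[35,0,0],[35,0,0],[24,0,0],[0,0,0]],"turn":[0.011,0,0,0,0]}'
python3 -m inch '{"offset":[[0,0,0],[0,0,0]],"turn":[0,0]}'
python3 pic.py slot1 .6013 -.005 .08 64;python3 g.py .6013 -.005 .12 -0.85;
```

```text
t: 9.5
tool_pos: [0.596, -0.0123, 0.1197]
orientation: [1.223, 1.206, -1.237]
contact_force: [0.2, 0.1, -1.0]
finger_gap: 0.15
t: 9.7
tool_pos: [0.6017, -0.0134, 0.1259]
orientation: [1.23, 1.194, -1.226]
contact_force: [0.5, -0.5, -0.5]
finger_gap: 0.154
top crop origin 244 120
side crop origin 192 157
t 9.8 p [601.7 -13.2 126. ] th -1.49 tilt [0.0032, -0.0001] gap 0.152 F [ 0.3 -0.1 -2.1] j [-0.2  0.7  0.4  1.7 -0.3  0.8  0.2]
turn -0.0112
offset after turn [ 6.  -0.6 -8.2]
```

View pics/slot1.png

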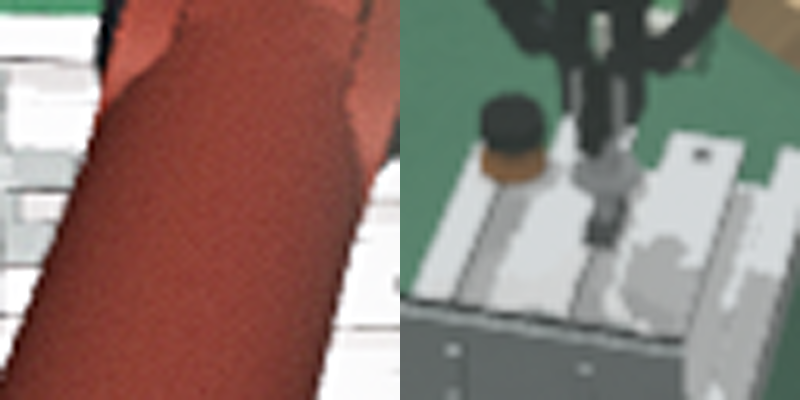

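```bash
python3 - <<'E'
from h import *
np.set_printoptions(precision=4,suppress=True)
S=np.load("side_slot1.npz")["im"]
f=lambda u,v:(192+(u-400+.5)/6.25-.5,157+(v+.5)/6.25-.5)
# head bottom outline, flange, slot edges
print("head bottom L/R",onz("side",[f(585,240),f(618,247)],.058))
print("head top L/R",onz("side",[f(588,200),f(625,203)],.067))
print("flange L/R",onz("side",[f(573,175),f(640,175)],.095))
g=[f(u,v) for u,v in[(570,311),(600,250),(618,318),(660,190)]]
print("slot pts at z.04",onz("side",g,.04))
f2=lambda p:((p[:,0]-192+.5)*6.25+400,(p[:,1]-157+.5)*6.25)
for y in(.08,.04,0,-.05,-.11):
    x=.6022+.0148*(y-.0532); print(y,*[np.round(f2(proj("side",[[x+d,y,.04]])),0).ravel() for d in(-.0105,.0105)])
E
for i in 1 2 3; do python3 -m inch '{"offset":[[0,0,0]],"turn":[0]}'|sed -n 2,3p; done; python3 g.py .6013 -.005 .12 -0.85
```

```text
head bottom L/R [[0.6106 0.0012 0.058 ]
 [0.5931 0.0029 0.058 ]]
head top L/R [[ 0.6136 -0.0191  0.067 ]
 [ 0.5947 -0.0207  0.067 ]]
flange L/R [[ 0.6173 -0.0048  0.095 ]
 [ 0.5846 -0.0116  0.095 ]]
slot pts at z.04 [[ 0.6107  0.0352  0.04  ]
 [ 0.6063 -0.0125  0.04  ]
 [ 0.5861  0.0353  0.04  ]
 [ 0.5861 -0.0649  0.04  ]]
0.08 [586. 378.] [545. 372.]
0.04 [606. 323.] [565. 317.]
0 [625. 271.] [584. 265.]
-0.05 [647. 208.] [608. 202.]
-0.11 [672. 136.] [634. 131.]
tool_pos: [0.6014, -0.0131, 0.1256]
orientation: [1.229, 1.195, -1.227]
tool_pos: [0.6011, -0.013, 0.1251]
orientation: [1.229, 1.196, -1.227]
tool_pos: [0.6009, -0.0129, 0.1247]
orientation: [1.229, 1.196, -1.228]
t 10.1 p [600.9 -12.9 124.7] th -1.48 tilt [0.0005, 0.0] gap 0.15 F [-0.9 -0.5 -1.6] j [-0.2  0.7  0.4  1.7 -0.3  0.8  0.2]
turn -0.0111
offset after turn [ 4.7  0.3 -7.9]
```

```bash
python3 - <<'E'
from h import *
im0,_=env.get_image("side"); np.savez("side_slot2.npz",im=im0)
out=[]
for im in(np.load("side0.npz")["im"],im0):
    k=8;c0,r0=200,170;w=50
    a=cv2.resize(im[r0:r0+60,c0:c0+w],None,fx=k,fy=k,interpolation=cv2.INTER_CUBIC)
    for y in np.arange(-.13,.05,.03):
        for d in(-.0105,.0105):
            p=proj("side",[[.6022+.0148*(y-.0532)+d,y,.04]])[0]; cv2.circle(a,(int((p[0]-c0+.5)*k),int((p[1]-r0+.5)*k)),2,(0,0,255),-1)
    out.append(a)
T=np.load("top0.npz")["im"]; 
cv2.imwrite("pics/slot2.png",np.hstack(out))
# top-view intensity profile across slot at y=-.03
for n,im in(("top",T),("side",np.load("side0.npz")["im"])):
    g=cv2.cvtColor(im,cv2.COLOR_BGR2GRAY); xs=np.arange(.58,.626,.001); acc=[]
    for y in np.arange(-.07,.02,.004):
        P=np.c_[xs+.0148*(y-.0532),np.full(len(xs),y),np.full(len(xs),.04)]; q=proj(n,P).astype(np.float32)
        acc.append(cv2.remap(g,q[:,0].reshape(1,-1),q[:,1].reshape(1,-1),cv2.INTER_LINEAR)[0])
    print(n,dict(zip((xs*1000).round().astype(int).tolist(),np.mean(acc,0).astype(int).tolist())))
E
```

```text
top {580: 247, 581: 247, 582: 247, 583: 247, 584: 247, 585: 247, 586: 247, 587: 247, 588: 247, 589: 247, 590: 245, 591: 243, 592: 243, 593: 244, 594: 246, 595: 247, 596: 247, 597: 247, 598: 245, 599: 241, 600: 237, 601: 234, 602: 231, 603: 229, 604: 228, 605: 228, 606: 228, 607: 228, 608: 224, 609: 212, 610: 194, 611: 185, 612: 194, 613: 217, 614: 236, 615: 245, 616: 247, 617: 248, 618: 248, 619: 247, 620: 247, 621: 247, 622: 247, 623: 247, 624: 247, 625: 247, 626: 247}
side {580: 210, 581: 210, 582: 210, 583: 210, 584: 210, 585: 210, 586: 210, 587: 210, 588: 209, 589: 209, 590: 209, 591: 208, 592: 207, 593: 204, 594: 200, 595: 194, 596: 187, 597: 180, 598: 174, 599: 169, 600: 165, 601: 163, 602: 162, 603: 161, 604: 160, 605: 158, 606: 156, 607: 152, 608: 147, 609: 143, 610: 143, 611: 149, 612: 160, 613: 174, 614: 187, 615: 196, 616: 202, 617: 206, 618: 209, 619: 209, 620: 210, 621: 210, 622: 210, 623: 210, 624: 210, 625: 210, 626: 210}
```

View pics/slot2.png

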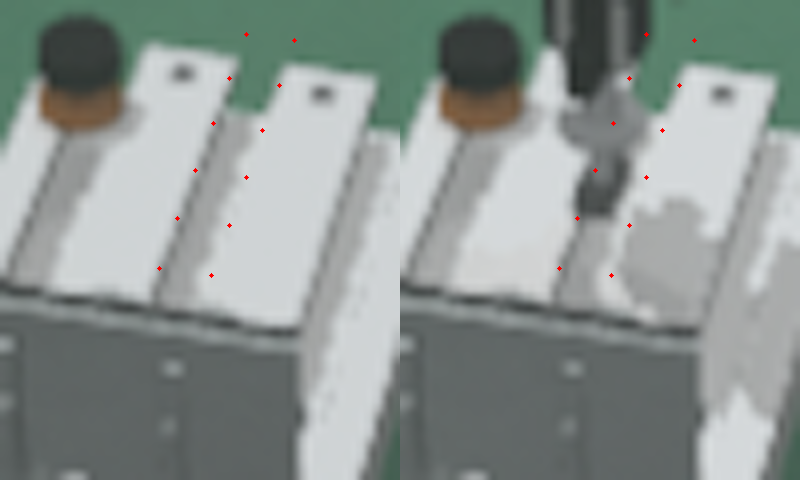

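The red dots, which are my predicted slot edges, lie on the middle slot's lips, and the head at (600,200) is centred over the slot. Lowering while watching the force.

```bash
python3 -m inch '{"offset":[[8,0.3,0],[8,0,0],[5,0,0],[0,0,0]],"turn":[-0.005,0,0,0]}'
python3 -m inch '{"offset":[[5,0,0],[5,0,0],[4,0,0],[0,0,0]],"turn":[0,0,0,0]}'
python3 g.py .6013 -.012 .0775 -0.85
```

```text
t: 10.55
tool_pos: [0.6001, -0.0128, 0.1018]
orientation: [1.223, 1.202, -1.227]
contact_force: [0.4, -0.2, -0.7]
finger_gap: 0.155
t: 10.95
tool_pos: [0.6006, -0.0129, 0.0885]
orientation: [1.224, 1.2, -1.226]
contact_force: [0.0, 0.4, -1.8]
finger_gap: 0.151
t 10.95 p [600.6 -12.9  88.5] th -1.2 tilt [-0.0015, 0.0001] gap 0.151 F [ 0.   0.4 -1.8] j [-0.2  0.7  0.3  1.7 -0.3  0.8  0.3]
turn -0.0061
offset after turn [11.   0.7 -0.9]
```

```bash
python3 -m inch '{"offset":[[3,0,0],[3,0,0],[0,0,0]],"turn":[0,0,0]}'
for i in 1; do python3 -m inch '{"offset":[[2,0,0],[0,0,0]],"turn":[0,0]}'; done
python3 -m inch '{"offset":[[2,0,0],[0,0,0]],"turn":[0,0]}'
python3 -m inch '{"offset":[[1,0,0],[0,0,0]],"turn":[0,0]}'
python3 -m inch '{"offset":[[1,0,0],[0,0,0]],"turn":[0,0]}'
```

```text
t: 11.25
tool_pos: [0.6007, -0.0129, 0.0829]
orientation: [1.224, 1.2, -1.225]
contact_force: [-0.3, 0.0, -1.7]
finger_gap: 0.151
t: 11.45
tool_pos: [0.601, -0.013, 0.0811]
orientation: [1.224, 1.199, -1.225]
contact_force: [-0.1, -0.4, -1.4]
finger_gap: 0.149
t: 11.65
tool_pos: [0.6009, -0.0129, 0.0791]
orientation: [1.224, 1.2, -1.225]
contact_force: [0.3, 0.7, -2.8]
finger_gap: 0.156
t: 11.85
tool_pos: [0.6012, -0.013, 0.0787]
orientation: [1.225, 1.199, -1.224]
contact_force: [-0.8, 0.7, 2.0]
finger_gap: 0.151
t: 12.05
tool_pos: [0.6013, -0.0129, 0.0787]
orientation: [1.225, 1.199, -1.224]
contact_force: [-1.5, 0.3, 8.0]
finger_gap: 0.154
```

Floor touched at TCP z = 0.0787, so the bar is 93 mm up and 14.3 mm above the TCP. Rising 9 mm puts the flange clear of the ear and the head clear of the lips.

```bash
python3 -m inch '{"offset":[[-5,0,0],[-4,0,0],[0,0,0],[0,0,0]],"turn":[0,0,0,0]}'
python3 g.py .6025 .074 .0877 -0.85
```

```text
t: 12.45
tool_pos: [0.6011, -0.013, 0.0862]
orientation: [1.224, 1.199, -1.225]
contact_force: [0.5, 0.1, -2.6]
finger_gap: 0.153
t 12.45 p [601.1 -13.   86.2] th -1.2 tilt [-0.0, -0.0002] gap 0.153 F [ 0.5  0.1 -2.6] j [-0.2  0.7  0.3  1.7 -0.3  0.7  0.3]
turn -0.0061
offset after turn [ -1.5   0.1 -87. ]
```

```bash
python3 -m inch '{"offset":[[-1.5,0,-10],[0,0,-15],[0,0,-10],[0,0,0],[0,0,0]],"turn":[-0.006,0,0,0,0]}'
python3 g.py .6025 .074 .0877 -0.85
```

```text
t: 12.95
tool_pos: [0.6016, 0.0228, 0.0876]
orientation: [1.219, 1.203, -1.219]
contact_force: [0.8, -0.3, -2.6]
finger_gap: 0.153
t 12.95 p [601.6  22.8  87.6] th -0.76 tilt [-0.0003, -0.0003] gap 0.153 F [ 0.8 -0.3 -2.6] j [-0.3  0.7  0.3  1.7 -0.3  0.7  0.2]
turn 0.0016
offset after turn [ -0.1   0.2 -51.2]
```

```bash
python3 -m inch '{"offset":[[0,0,-6],[0,0,-8],[0,0,-8],[0,0,0]],"turn":[0,0,0,0]}'
python3 -m inch '{"offset":[[0,0.2,-8],[0,0,-8],[0,0,-6],[0,0,0],[0,0,0]],"turn":[0,0,0,0,0]}'
python3 g.py .6025 .074 .0877 -0.85
```

```text
t: 13.35
tool_pos: [0.6019, 0.0467, 0.0876]
orientation: [1.219, 1.205, -1.217]
contact_force: [-0.6, -0.3, -1.8]
finger_gap: 0.153
t: 13.85
tool_pos: [0.6025, 0.0661, 0.0878]
orientation: [1.22, 1.202, -1.22]
contact_force: [0.1, 0.1, -1.6]
finger_gap: 0.149
t 13.85 p [602.5  66.1  87.8] th -0.83 tilt [-0.0001, -0.0004] gap 0.149 F [ 0.1  0.1 -1.6] j [-0.4  0.7  0.3  1.7 -0.3  0.8  0.1]
turn 0.0004
offset after turn [ 0.1 -0.1 -7.9]
```

```bash
python3 -m inch '{"offset":[[0,0,-3],[0,0,-3],[0,0,0]],"turn":[0,0,0]}'
python3 -m inch '{"offset":[[0,0,-1.5],[0,0,0]],"turn":[0,0]}'
python3 -m inch '{"offset":[[0,0,-1.5],[0,0,0]],"turn":[0,0]}'
python3 -m inch '{"offset":[[0,0,-1.5],[0,0,0]],"turn":[0,0]}'
```

```text
t: 14.15
tool_pos: [0.6026, 0.0727, 0.0878]
orientation: [1.22, 1.203, -1.22]
contact_force: [0.4, 0.6, -2.4]
finger_gap: 0.149
t: 14.35
tool_pos: [0.6026, 0.0737, 0.0878]
orientation: [1.22, 1.202, -1.22]
contact_force: [0.4, -0.6, -1.2]
finger_gap: 0.151
t: 14.55
tool_pos: [0.6027, 0.0743, 0.0878]
orientation: [1.22, 1.201, -1.221]
contact_force: [-0.6, -1.1, -1.7]
finger_gap: 0.153
t: 14.75
tool_pos: [0.6027, 0.0747, 0.0879]
orientation: [1.219, 1.2, -1.222]
contact_force: [-0.6, -3.3, -1.0]
finger_gap: 0.153
```

The stud is home, with contact at y = 0.0745. Backing off 1 mm and giving the quarter turn.

```bash
python3 -m inch '{"offset":[[0,0,1],[0,0,0],[0,0,0],[0,0,0],[0,0,0]],"turn":[-0.06,-0.14,-0.14,-0.14,-0.14]}'
python3 -m inch '{"offset":[[0,0,0],[0,0,0],[0,0,0],[0,0,0],[0,0,0]],"turn":[-0.14,-0.14,-0.14,-0.14,-0.14]}'
python3 -m inch '{"offset":[[0,0,0],[0,0,0],[0,0,0],[0,0,0]],"turn":[-0.14,-0.1,-0.01,0]}'
python3 g.py .6026 .0740 .0857 89.15
```

```text
t: 15.25
tool_pos: [0.6035, 0.0744, 0.0881]
orientation: [0.749, 1.435, -0.749]
contact_force: [0.3, -2.2, -2.0]
finger_gap: 0.153
t: 15.75
tool_pos: [0.6036, 0.0742, 0.0881]
orientation: [0.204, 1.559, -0.206]
contact_force: [1.5, -3.2, -1.4]
finger_gap: 0.151
t: 16.15
tool_pos: [0.6034, 0.0742, 0.0881]
orientation: [0.014, 1.569, -0.016]
contact_force: [1.3, -4.4, -1.3]
finger_gap: 0.151
t 16.15 p [603.4  74.2  88.1] th 88.92 tilt [0.0013, -0.0013] gap 0.151 F [ 1.3 -4.4 -1.3] j [-0.1  0.7 -0.1  1.7  0.1  0.7  1.3]
turn -0.004
offset after turn [ 2.4 -0.2 -0.8]
```

```bash
python3 -m inch '{"offset":[[1,0,0],[1,0,0],[0.5,0,0],[0,0,0]],"turn":[0,0,0,0]}'
python3 -m inch '{"offset":[[0.5,0,0],[0,0,0]],"turn":[0,0]}'
python3 -m inch '{"offset":[[0,0,0],[0,0,0],[0,0,0],[0,0,0]],"turn":[0,0,0,0]}' 0.4
python3 -m inch '{"offset":[[-15,0,0],[-30,0,0],[-45,0,0],[-40,0,0],[0,0,0]],"turn":[0,0,0,0,0]}'
python3 g.py .46 .37 .23 95
```

```text
t: 16.55
tool_pos: [0.6028, 0.0743, 0.0857]
orientation: [0.012, 1.571, -0.015]
contact_force: [0.9, -6.0, 2.3]
finger_gap: 0.156
t: 16.75
tool_pos: [0.6028, 0.0743, 0.0857]
orientation: [0.012, 1.571, -0.015]
contact_force: [-0.2, -5.7, 4.5]
finger_gap: 0.155
t: 17.15
tool_pos: [0.6024, 0.0769, 0.0846]
orientation: [0.013, 1.571, -0.01]
contact_force: [-0.0, -0.6, 0.1]
finger_gap: 0.399
t: 17.65
tool_pos: [0.6065, 0.0769, 0.2214]
orientation: [0.015, 1.557, -0.01]
contact_force: [0.1, 0.2, -0.2]
finger_gap: 0.398
t 17.65 p [606.5  76.9 221.4] th 89.12 tilt [0.0135, 0.003] gap 0.398 F [ 0.1  0.2 -0.2] j [-0.1  0.6 -0.1  1.6  0.1  1.   1.3]
turn -0.1027
offset after turn [  -9.7  304.8 -120.3]
```

```bash
python3 - <<'E'
from h import *
np.set_printoptions(precision=4,suppress=True)
ft=lambda u,v:((u+.5)/5-.5+125,(v-300+.5)/5-.5+155)
fs=lambda u,v:((u-250+.5)/5-.5+195,(v-300+.5)/5-.5+285)
print("top: hinge",onz("top",[ft(120,425)],.028),"handles",onz("top",[ft(70,520),ft(157,530)],.028),"tips",onz("top",[ft(113,338),ft(157,345)],.028))
print("side: hinge",onz("side",[fs(392,392)],.028),"handles",onz("side",[fs(490,465),fs(518,375)],.028),"tips",onz("side",[fs(297,360),fs(305,352)],.028))
for n in("top","side"):
    D=np.load(f"{n}0.npz"); px,P=cloud(n,D["d"]); g=D["im"][px[:,1],px[:,0]].astype(int)
    X=onz(n,px,.028); m=(np.hypot(X[:,0]-.5176,X[:,1]-.3705)<.09)&(g.max(1)<80)&(P[:,2]>(.012 if n=="top" else .021))
    Q=X[m]; print(n,m.sum(),Q[:,0].min(),Q[:,0].max())
    for lo in np.arange(.45,.58,.012):
        q=Q[(Q[:,0]>=lo)&(Q[:,0]<lo+.012),1]
        if len(q): print(round(lo+.006,3),q.min().round(4),q.max().round(4),((q.min()+q.max())/2).round(4),len(q))
E
```

```text
top: hinge [[0.5183 0.3691 0.028 ]] handles [[0.4615 0.3972 0.028 ]
 [0.4566 0.3454 0.028 ]] tips [[0.5698 0.3747 0.028 ]
 [0.5662 0.3485 0.028 ]]
side: hinge [[0.5189 0.3751 0.028 ]] handles [[0.4609 0.4078 0.028 ]
 [0.4571 0.3519 0.028 ]] tips [[0.5719 0.3655 0.028 ]
 [0.5691 0.3598 0.028 ]]
top 261 0.4553755195631917 0.5707131009199472
0.456 0.3425 0.3485 0.3455 8
0.468 0.3427 0.4021 0.3724 29
0.48 0.346 0.3966 0.3713 29
0.492 0.3493 0.3938 0.3715 26
0.504 0.3496 0.3882 0.3689 27
0.516 0.3529 0.3827 0.3678 19
0.528 0.3504 0.38 0.3652 21
0.54 0.3507 0.3776 0.3642 30
0.552 0.3509 0.3776 0.3643 33
0.564 0.3484 0.3752 0.3618 35
0.576 0.3605 0.3724 0.3664 4
side 238 0.4568041537555999 0.5707575686228775
0.456 0.3533 0.4121 0.3827 6
0.468 0.3543 0.4102 0.3823 25
0.48 0.3569 0.4065 0.3817 26
0.492 0.3594 0.4028 0.3811 25
0.504 0.3615 0.3966 0.379 22
0.516 0.363 0.3899 0.3765 16
0.528 0.3621 0.3894 0.3758 24
0.54 0.3626 0.388 0.3753 25
0.552 0.3606 0.3876 0.3741 32
0.564 0.3611 0.3847 0.3729 36
0.576 0.3698 0.3698 0.3698 1
```

```bash
python3 -m inch '{"offset":[[0,0,0],[0,0,0],[0,0,0]],"turn":[0.086,0,0]}' 1
python3 g.py .4747 .3776 .15 84.2
```

```text
t: 17.95
tool_pos: [0.6021, 0.0758, 0.214]
orientation: [0.078, 1.571, -0.078]
contact_force: [0.8, 0.0, 0.3]
finger_gap: 0.888
t 17.95 p [602.1  75.8 214. ] th 84.29 tilt [-0.0016, -0.0] gap 0.888 F [0.8 0.  0.3] j [-0.1  0.6 -0.1  1.6  0.1  1.   1.3]
turn 0.0016
offset after turn [  64.2  287.3 -157.2]
```

```bash
python3 -m inch '{"offset":[[0,25,-14],[0,40,-22],[0,40,-22],[0,40,-22],[10,40,-22]],"turn":[0,0,0,0,0]}'>/dev/null
python3 -m inch '{"offset":[[15,40,-22],[20,40,-22],[19,22,-11],[0,0,0],[0,0,0]],"turn":[0,0,0,0,0]}'
python3 -m inch '{"offset":[[0,0,0],[0,0,0],[0,0,0]],"turn":[0,0,0]}'
python3 pic.py clip1 .4747 .3776 .06 90
python3 g.py .4747 .3776 .05 84.2
```

```text
t: 18.95
tool_pos: [0.4752, 0.3768, 0.1498]
orientation: [0.077, 1.571, -0.08]
contact_force: [0.8, -0.9, -0.1]
finger_gap: 0.999
t: 19.25
tool_pos: [0.4768, 0.3758, 0.1515]
orientation: [0.082, 1.568, -0.081]
contact_force: [0.2, 0.0, 1.1]
finger_gap: 0.996
top crop origin 97 149
side crop origin 195 254
t 19.35 p [476.3 376.3 151.3] th 84.09 tilt [0.0008, 0.0003] gap 1.002 F [-0.1  0.4  0.7] j [-0.7  0.6 -0.1  1.6  0.1  0.9  0.7]
turn -0.002
offset after turn [101.3   1.1  -1.8]
```

View pics/clip1.png

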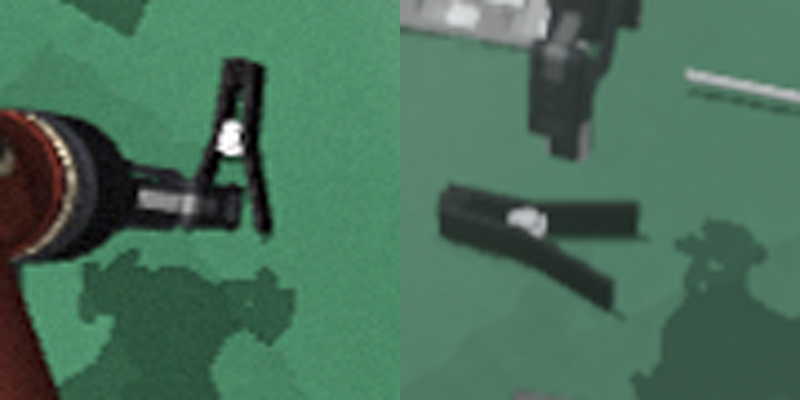

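The gripper hangs over the handles in both views (side: finger at (570,150), handle ends at (610,290) and (638,220)). Descending.

```bash
python3 -m inch '{"offset":[[25,1,-1.5],[35,0,0],[35,0,0],[25,0,0],[0,0,0]],"turn":[-0.002,0,0,0,0]}'
python3 -m inch '{"offset":[[10,0,0],[5,0,0],[0,0,0],[0,0,0]],"turn":[0,0,0,0]}'
python3 g.py .4747 .3776 .004 84.2
```

```text
t: 19.85
tool_pos: [0.4721, 0.3759, 0.0274]
orientation: [0.074, 1.575, -0.083]
contact_force: [-1.1, -0.5, -0.5]
finger_gap: 1.001
t: 20.25
tool_pos: [0.4748, 0.3785, 0.0167]
orientation: [0.079, 1.568, -0.078]
contact_force: [-0.0, 0.0, 0.2]
finger_gap: 1.001
t 20.25 p [474.8 378.5  16.7] th 84.28 tilt [0.0013, 0.001] gap 1.001 F [-0.   0.   0.2] j [-0.7  0.8 -0.1  1.7  0.1  0.6  0.7]
turn 0.0014
offset after turn [12.7 -0.9  0. ]
```

```bash
python3 -m inch '{"offset":[[6,-0.9,0],[5,0,0],[0,0,0],[0,0,0]],"turn":[0,0,0,0]}'
python3 -m inch '{"offset":[[0,0,0],[0,0,0],[0,0,0],[0,0,0],[0,0,0]],"turn":[0,0,0,0,0]}' 0
python3 -m inch '{"offset":[[0,0,0],[0,0,0],[0,0,0],[0,0,0]],"turn":[0,0,0,0]}'
```

```text
t: 20.65
tool_pos: [0.474, 0.3771, 0.0045]
orientation: [0.078, 1.57, -0.079]
contact_force: [-0.1, -0.7, -0.3]
finger_gap: 1.001
t: 21.15
tool_pos: [0.4752, 0.3782, 0.0071]
orientation: [0.08, 1.567, -0.077]
contact_force: [-1.9, -1.7, 10.8]
finger_gap: 0.226
t: 21.55
tool_pos: [0.4752, 0.3782, 0.0071]
orientation: [0.08, 1.567, -0.077]
contact_force: [-1.3, -0.6, 10.7]
finger_gap: 0.233
```

```bash
python3 -m inch '{"offset":[[-10,0,0],[-25,0,0],[-35,0,0],[-30,0,0],[0,0,0]],"turn":[0,0,0,0,0]}'
python3 -m inch '{"offset":[[0,0,0],[0,0,0],[0,0,0]],"turn":[-0.086,0,0]}'
python3 g.py .42 .1434 .1 89.15
```

```text
t: 22.05
tool_pos: [0.4766, 0.3794, 0.1097]
orientation: [0.084, 1.562, -0.073]
contact_force: [0.9, -0.3, -0.2]
finger_gap: 0.231
t: 22.35
tool_pos: [0.4737, 0.3768, 0.1041]
orientation: [0.011, 1.572, -0.013]
contact_force: [-0.5, -0.3, -0.9]
finger_gap: 0.235
t 22.35 p [473.7 376.8 104.1] th 89.11 tilt [-0.0014, -0.001] gap 0.235 F [-0.5 -0.3 -0.9] j [-0.6  0.7 -0.1  1.7  0.1  0.8  0.8]
turn -0.0007
offset after turn [   4.4 -234.1  -50.2]
```

```bash
python3 -m inch '{"offset":[[0,-20,-10],[0,-38,-10],[0,-38,-10],[0,-38,-10],[0,-38,-10]],"turn":[0,0,0,0,0]}'>/dev/null
python3 -m inch '{"offset":[[0,-38,0],[0,-20,0],[0,0,0],[0,0,0],[0,0,0]],"turn":[0,0,0,0,0]}'
python3 pic.py fence1 .50 .14 .094 64
python3 g.py .42 .1434 .087 89.15
python3 - <<'E'
from h import *
np.set_printoptions(precision=4,suppress=True)
for n in("top","side"):
    D=np.load(f"{n}_fence1.npz"); px,P=cloud(n,D["d"]); g=D["im"][px[:,1],px[:,0]].astype(int)
    for z in(.108,):
        X=onz(n,px,z); m=(X[:,0]>.44)&(X[:,0]<.525)&(abs(X[:,1]-.143)<.06)&(g.max(1)<80)&(P[:,2]>.08)
        Q=X[m]; print(n,m.sum(),np.median(P[m,2]) if m.any() else 0)
        for lo in np.arange(.45,.525,.008):
            q=np.sort(Q[(Q[:,0]>=lo)&(Q[:,0]<lo+.008),1])
            if len(q): print(round(lo+.004,3),np.round(q,3)[[0,-1]], "gap",np.round(np.diff(np.unique(q.round(3))).max() if len(q)>2 else 0,3))
E
```

```text
t: 23.35
tool_pos: [0.4212, 0.1497, 0.1048]
orientation: [0.01, 1.57, -0.008]
contact_force: [0.5, 0.7, -0.6]
finger_gap: 0.234
top crop origin 191 154
side crop origin 216 191
t 23.45 p [421.1 149.7 104.8] th 89.35 tilt [0.0002, 0.001] gap 0.233 F [-0.8  0.2  0.3] j [-0.3  0.5 -0.1  2.1  0.1  0.5  1. ]
turn 0.0035
offset after turn [17.7 -6.3 -1. ]
top 219 0.1269148947750653
0.454 [0.135 0.171] gap 0.005
0.462 [0.135 0.174] gap 0.016
0.47 [0.133 0.174] gap 0.019
0.478 [0.13  0.185] gap 0.022
0.486 [0.13  0.163] gap 0.024
0.494 [0.128 0.166] gap 0.028
0.502 [0.125 0.166] gap 0.028
0.51 [0.123 0.169] gap 0.027
0.518 [0.128 0.172] gap 0.033
side 357 0.11636154698814766
0.454 [0.126 0.17 ] gap 0.004
0.462 [0.127 0.169] gap 0.004
0.47 [0.125 0.17 ] gap 0.016
0.478 [0.123 0.172] gap 0.019
0.486 [0.12  0.178] gap 0.004
0.494 [0.118 0.179] gap 0.004
0.502 [0.116 0.18 ] gap 0.009
0.51 [0.113 0.178] gap 0.012
0.518 [0.114 0.179] gap 0.016
```

View pics/fence1.png

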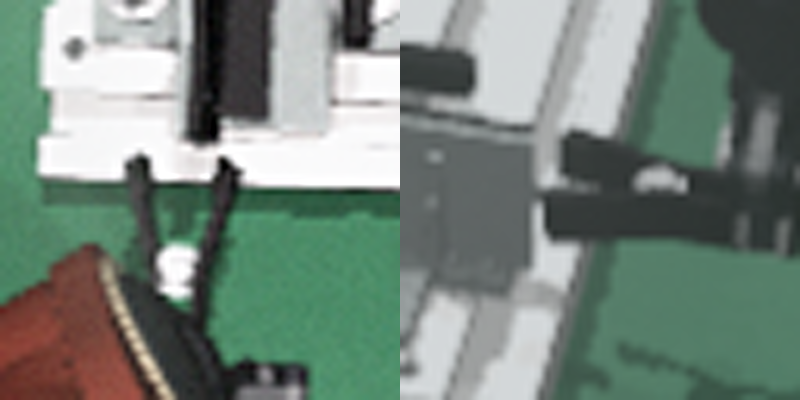

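The jaws, at top-crop (138,160) and (230,165), are open and level just short of the fence end. They sit about 6 mm too far to +y, which agrees with the TCP numbers. Correcting, lowering to mid-height, then sliding on.

```bash
python3 -m inch '{"offset":[[9,-3.3,0],[9,-3,0],[0,0,0],[0,0,0],[0,0,0]],"turn":[0.003,0,0,0,0]}'
python3 g.py .4575 .1426 .087 89.15
```

```text
t: 23.95
tool_pos: [0.421, 0.1417, 0.0868]
orientation: [0.013, 1.571, -0.013]
contact_force: [-0.1, -0.4, -1.4]
finger_gap: 0.236
t 23.95 p [421.  141.7  86.8] th 89.04 tilt [-0.0, 0.0001] gap 0.236 F [-0.1 -0.4 -1.4] j [-0.3  0.5 -0.1  2.1  0.1  0.5  1. ]
turn -0.0019
offset after turn [-0.2  1.4 36.5]
```

```bash
python3 -m inch '{"offset":[[0,1.2,5],[0,0,5],[0,0,5],[0,0,0]],"turn":[0,0,0,0]}'
python3 -m inch '{"offset":[[0,0,7],[0,0,7],[0,0,7],[0,0,0],[0,0,0]],"turn":[0,0,0,0,0]}'
python3 g.py .4575 .1426 .087 89.15
```

```text
t: 24.35
tool_pos: [0.4373, 0.1426, 0.087]
orientation: [0.014, 1.569, -0.013]
contact_force: [1.1, -0.2, 0.2]
finger_gap: 0.232
t: 24.85
tool_pos: [0.4569, 0.1421, 0.0867]
orientation: [0.013, 1.571, -0.013]
contact_force: [-0.5, -0.6, -0.2]
finger_gap: 0.231
t 24.85 p [456.9 142.1  86.7] th 89.03 tilt [-0.0005, -0.0001] gap 0.231 F [-0.5 -0.6 -0.2] j [-0.3  0.6 -0.1  2.1  0.1  0.5  1.1]
turn -0.0022
offset after turn [-0.3  0.5  0.6]
```

```bash
python3 -m inch '{"offset":[[0,0,0],[0,0,0],[0,0,0],[0,0,0]],"turn":[0,0,0,0]}' 0.42
python3 - <<'E'
from h import *
np.set_printoptions(precision=4,suppress=True)
out=[]
for n in("top","side"):
    im,d=env.get_image(n); np.savez(f"{n}_grip.npz",im=im,d=d)
    c=np.round(proj(n,[.53,.12,.1])[0]).astype(int); w=64
    out.append(cv2.resize(im[c[1]-32:c[1]+32,c[0]-32:c[0]+32],(400,400),interpolation=cv2.INTER_CUBIC))
cv2.imwrite("pics/grip.png",np.hstack(out))
E
```

```text
t: 25.25
tool_pos: [0.4568, 0.1426, 0.0869]
orientation: [0.013, 1.571, -0.012]
contact_force: [0.3, 1.7, -0.1]
finger_gap: 0.421
```

View pics/grip.png

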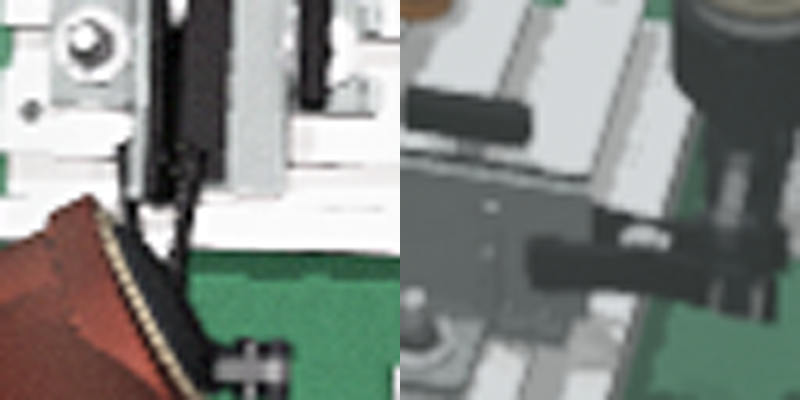

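The jaws straddle the fence and plate (top crop (160,180), side jaw at (550,260)). Opening fully and withdrawing upwards.

```bash
python3 -m inch '{"offset":[[0,0,0],[0,0,0],[0,0,0],[0,0,0],[0,0,0]],"turn":[0,0,0,0,0]}' 1
python3 -m inch '{"offset":[[-10,0,0],[-20,0,0],[-30,0,0],[-40,0,0],[-40,0,0]],"turn":[0,0,0,0,0]}'
python3 -m inch '{"offset":[[0,20,-5],[0,40,-5],[0,45,0],[0,45,0],[0,40,0]],"turn":[0,0,0,0,0]}'
python3 -m inch '{"offset":[[0,40,0],[0,30,0],[0,0,0],[0,0,0],[0,0,0]],"turn":[0,0,0,0,0]}'
cat > chk.py <<'E'
from h import *
np.set_printoptions(precision=4,suppress=True)
T={}
for n in("top","side"):
    im,d=env.get_image(n); T[n]=(im,d); np.savez(f"{n}_end.npz",im=im,d=d)
    px,P=cloud(n,d); g=im[px[:,1],px[:,0]].astype(int); blk=g.max(1)<85
    # stud bar
    m=blk&(np.hypot(P[:,0]-.6025,P[:,1]-.074)<.045)&(P[:,2]>.09)&(P[:,2]<.125)
    z=np.percentile(P[m,2],[50,90]); Q=onz(n,px[m&(P[:,2]>.1)],.112); r=cv2.minAreaRect((Q[:,:2]*1000).astype(np.float32)); print(n,"bar n",m.sum(),"z",z,"rect",np.round(r[0],1),np.round(r[1],1),round(r[2],1))
    # clip
    m=blk&(P[:,0]>.43)&(P[:,0]<.523)&(abs(P[:,1]-.142)<.06)&(P[:,2]>.07)&(P[:,2]<.125)
    Q=onz(n,px[m],.108); print(n,"clip n",m.sum(),"z",np.percentile(P[m,2],[5,50,95]))
    for lo in np.arange(.43,.523,.015):
        q=Q[(Q[:,0]>=lo)&(Q[:,0]<lo+.015),1]
        if len(q): print("  ",round(lo+.0075,3),q.min().round(4),q.max().round(4))
    m=(abs(P[:,2]-.134)<.008)&(np.hypot(P[:,0]-.6,P[:,1]-.142)<.09); r=cv2.minAreaRect((onz(n,px[m],.136)[:,:2]*1000).astype(np.float32)); print(n,"stack top",np.round(r[0],1),np.round(r[1],1),round(r[2],1))
    D0=np.load(f"{n}0.npz")["im"]; 
    for nm in["jar","dispenser","reel","driver","meter","heatsink","stud_knob","rack"]:
        r=env.find_in(n,nm)[:2]; print("  ",nm,[(round(a["conf"],2),np.round(a["location"]).tolist()) for a in r])
E
python3 chk.py
```

```text
t: 25.85
tool_pos: [0.4568, 0.1419, 0.0868]
orientation: [0.013, 1.571, -0.014]
contact_force: [-0.1, -0.8, 0.7]
finger_gap: 0.997
t: 26.35
tool_pos: [0.4564, 0.1421, 0.2287]
orientation: [0.013, 1.571, -0.013]
contact_force: [0.2, -0.1, -0.7]
finger_gap: 0.998
t: 26.85
tool_pos: [0.4496, 0.3346, 0.2278]
orientation: [0.013, 1.57, -0.012]
contact_force: [0.8, -0.4, 0.2]
finger_gap: 0.997
t: 27.35
tool_pos: [0.4518, 0.4005, 0.227]
orientation: [0.013, 1.57, -0.016]
contact_force: [0.6, -0.1, 0.1]
finger_gap: 1.003
top bar n 102 z [0.1128 0.1151] rect [601.5  72.5] [62.9 10.9] 1.2
top clip n 157 z [0.0899 0.109  0.1124]
   0.438 0.121 0.1648
   0.452 0.1212 0.1676
   0.468 0.1243 0.1627
   0.483 0.1273 0.1602
   0.498 0.1304 0.1553
   0.513 0.128 0.1557
   0.528 0.1311 0.1558
top stack top [603.5 141.5] [ 11.4 149.9] 89.5
   jar [(0.59, [302.0, 130.0])]
   dispenser [(0.61, [323.0, 224.0])]
   reel [(0.87, [157.0, 128.0])]
   driver [(0.75, [394.0, 201.0]), (0.73, [190.0, 247.0])]
   meter [(0.55, [368.0, 148.0])]
   heatsink [(0.68, [272.0, 215.0]), (0.64, [374.0, 176.0])]
   stud_knob [(0.63, [237.0, 151.0]), (0.59, [375.0, 177.0])]
   rack [(0.74, [396.0, 200.0]), (0.2, [324.0, 222.0])]
side bar n 130 z [0.106  0.1112] rect [600.8  87.3] [61.6 24.4] 0.6
side clip n 16 z [0.0842 0.0928 0.1023]
   0.438 0.132 0.1916
   0.452 0.1879 0.1922
side stack top [612.3 153.8] [ 21.4 130.8] 89.2
   jar []
   dispenser [(0.96, [291.0, 175.0])]
   reel [(0.82, [170.0, 289.0])]
   driver [(0.87, [306.0, 279.0])]
   meter []
   heatsink [(0.62, [284.0, 212.0]), (0.37, [229.0, 226.0])]
   stud_knob []
   rack [(0.41, [300.0, 140.0]), (0.36, [209.0, 222.0])]
```

```bash
python3 -c "
from station import env
env.close_job(); print(env.read_state()['t'])"
```

```text
the job is handed in; nothing more can be done
the job is handed in; nothing more can be done
```

The stud is locked in the ear, the spring clamp is on the fence and plate, and the job is handed in. It finished at about 28 s of the 64 s allowed. The hand-in gave no verdict, so the results below are my own checks.

- **Stud:** I lifted the bar stud from the rack's −y-most hole and touched down on the slot floor to set the height. I then slid it into the ear until it met the closed end, gave it a quarter turn, seated it and let go. The top camera puts the bar about 2 mm from where I measured home. Its top reads 113–115 mm up against 112 expected, and the bar is about 2° off square.
- **Clamp:** I slid it over fence and plate with no contact force and released it. Its pads should be about 19 mm in, going by the tool position. It is level at about 95 mm height against 94 expected, and square to the fence. The stack's top narrowed from 13.3 to 11.4 mm, so the plate is drawn against the fence.
- **Bystanders:** Every one the networks found again was within about 4 pixels (roughly 12 mm) of its first place, and no clear movement showed.

**Checks that failed or disagreed:**
- The side camera's final check of the clamp failed: only 16 pixels registered, because the gripper blocked the view.
- The side camera's stack-top and bar positions were off by 12–15 mm in y; I put this down to that camera also seeing the side faces.
- The side camera did not find the jar, meter or round-knobbed stud at the end. The nut stud was not in the final search.
- Two of the top camera's best-ranked results, for the driver and the round-knobbed stud, were wrong. I went by their second-ranked results, which match the start.

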